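Empty the loaded tins of scroll-rod balls

TASK

Three look-alike covered steel tins stand on the paper-cutter's bench; some hold a solid brass ball for a scroll rod and the others are empty, which cannot be seen from outside. Lift each tin in turn to judge by its weight whether it is loaded; tip the loaded ones, and only those, over the wooden tray so that the ball rolls out through the flap and stays in the tray. Leave every tin standing upright on the bench where it stood, within a few centimetres, and do not disturb the mallet, the tool pot or the paperweight.

Things in the scene. Friction and masses are not known exactly. Their poses are not given: they have to be found in the camera images.
- tin_a_center (a point): One of three identical loose covered steel tins, 90 mm long (x), 56 wide (y), 74 high; grip across the 56 mm. Point half-way up (37 mm), 50 mm from the mouth end (own -x, roughly towards the robot at the start), 40 mm from the closed back (+x); z up. At the -x end a dark flap, hinged at its top edge, covers the mouth (22 to 71 mm up) and swings freely outward when tipped.
- tin_b_center (a point): Second tin, as tin_a, same point and axes. Weights of all three: about 200 g empty, 440 to 540 g with its one ball (40 mm, solid brass). Which are loaded, and how they stand, changes from start to start.
- tin_c_center (a point): Third tin, as tin_a, same point and axes. Inside each tin a chute climbs at 24 degrees to the mouth's lip (22 mm up), so a ball rolls out through the flap once the -x end is tipped down by more than about 30 degrees; 45 to 50 degrees is ample.
- tray: fixed open wooden tray, 240 mm (x) by 160 mm (y), walls 8 mm thick and 45 mm high; origin at the centre of its underside, z up. It is empty at the start.
Not all that is in view belongs to the job. What is shaped like the part that bears tin_a_center but purple or turquoise is not meant.

How it is judged (in metres and radians):
At the end, for the whole second after the job is handed in: Both brass balls lie inside the tray, and all three tins stand upright (within 10 degrees), released and at rest on the bench, each within 80 mm of where it stood (angle between each of tin_a_center, tin_b_center, tin_c_center's own z axis and vertical below 0.17 rad and height (world z) of each of tin_a_center, tin_b_center, tin_c_center below 0.042 m and distance of each of tin_a_center, tin_b_center, tin_c_center from where it was at the start of the episode below 0.08 m and linear speed of each of tin_a, tin_b, tin_c below 0.05 m/s and x of ball_1_center in the frame of tray between -0.115 and 0.115 m and y of ball_1_center in the frame of tray between -0.075 and 0.075 m and height (world z) of each of ball_1_center, ball_2_center below 0.045 m and x of ball_2_center in the frame of tray between -0.115 and 0.115 m and y of ball_2_center in the frame of tray between -0.075 and 0.075 m); the robot touches nothing.
It fails at once if an empty tin is tipped by more than 30 degrees ((angle between tin_a_center's own z axis and vertical above 0.52 rad and world y of empty_mark between -1 and -0.255 m) or (angle between tin_b_center's own z axis and vertical above 0.52 rad and world y of empty_mark between -0.255 and 0 m) or (angle between tin_c_center's own z axis and vertical above 0.52 rad and world y of empty_mark between 0 and 1 m)).
It fails at once if the mallet, tool pot or paperweight is moved by more than 40 mm (distance of any of mallet, brush_pot, paperweight from where it was at the start of the episode above 0.04 m).
It also fails if it takes over 72 s, if anything falls off the work surface, if the arm or the gripper's body presses on something with over 40 N, if the wrist force passes 120 N, or if a joint passes its speed limit or range.

ROBOT

A 6-joint arm with a two-finger parallel gripper is mounted at the origin on the work surface. World frame = base frame: x ahead of the robot, y to its left, z up, the work surface at z = 0. Lengths are in m, angles in degrees, forces in N, time in s.
With the tool pointing down it reaches from about 0.4 to 0.825 m from the base axis. Payload 7 kg.
Tool frame: the origin (TCP) lies on the centre line of the jaws, within the pads' length; the fingertips stand 11 mm ahead of it and the grasp point (between the pads) lies 8 mm behind it; z points along the fingers, y is the line along which they close (so a half turn about z gives the same grasp; the last joint's range is limited). The gripper opens to 88 mm and grips with 3 to 60 N. Pads are 19 mm wide; open, the fingers measure 130 mm over their backs; the gripper's body (78 mm by 193 mm) begins 47 mm behind the grasp point.
Start: joints at [88.585, 20.546, 0.682, 0, -70.136, -16.507], TCP at [0.208, 0.642, 0.208] pointing down, gripper open.
Joint ranges: [-176.03, 176.03], [-82.01, 121.73], [-58.28, 71.71], [-173.87, 95.51], [-174.79, -0.11], [-173.66, 173.66]. Speed limits (degrees/s): [136.94, 136.94, 172.46, 180, 180, 180].

INTERFACE

Orientations are given as [roll, pitch, yaw] about the fixed x, y, z axes, in that order (R = Rz(yaw) Ry(pitch) Rx(roll)).
In Python, from plant import r, capture, camera_model, job gives the robot as it stands.
- The arm moves only by the tool drive_tool, never from a script. Its argument "increments" is a list that holds one entry, the list of rows, each a list of 5 numbers: the gripper's target within -1 to 1 (fully open at 1, half-way at 0, shut at -1), then the shift along the tool's x, y, z scaled (see below), then the turn about the tool's z scaled (see below). In form: [[[gripper, tx, ty, tz, roll], ...]]. A call has 1 to 5 rows; each row is the pose to reach, as a shift and turn from the pose commanded when the call began, along the tool's axes at that moment, turning the shorter way round; what a row does not reach only later rows make up. The controller multiplies each number of a shift by 120 mm and each number of a turn by 360 degrees. A row lasts 1/8 s, in which the tool goes at most 62.5 mm and 10.7 degrees, less where a joint would pass 70% of its speed; a pose out of reach is approached as far as the arm can. A call with a number of a shift or a turn outside -1 to 1 is refused whole. A call with a gripper value outside its range is refused whole. The fingers move at their own pace and stop on an object; "squeeze" is the grip in N (left out, the last holds). Time passes only in rows, so rows that repeat a pose let the fingers close. It gives the time, the measured TCP pose, the force, the opening and the grip force at its end, in the units of the state.
- r.get_state(): the state, without advancing time (a new reading comes with each control period).
- capture(name): name is "scene" or "top"; returns the picture (420x560x3 uint8, red, green, blue); there is no depth.
- camera_model(name): a dict with "camera_matrix" (3x3 intrinsics, pixels), "rvec" (rotation vector, rad) and "tvec" (3), from world to camera coordinates, as OpenCV has them. Camera axes: x right, y down, z forward; pixel columns grow to the right and rows downward; lengths in m; the calibration is good to about 2 mm. A picture is of the moment at which its call begins. camera_model takes no time and is no camera call.
- job.close_job(): hands the job in; it is judged then, once.
The state is a dict: "time_s": time; "joints": joint angles; "qd": joint speeds; "joint_torque": joint torques, N m; "tcp_pos": TCP position; "eef_rot": TCP orientation; "contact_force": force on the tool from outside, world axes, zero at the start; "moment": the same for the moment, N m; "gripper_width": finger opening in m; "gripper_force": force on a finger pad.
Only numpy, scipy, OpenCV 4.12 (cv2) and the standard library are available. Lean on these libraries where they do the work, as an engineer would, in place of code of your own. Each camera call takes 0.05 s, during which the arm holds its last target. There are 200 camera calls.

## Working session

There is one attempt and no reset: what is moved stays moved. The work goes in short steps, Python scripts to look and compute and a tool call to move; the robot and the scene stay as the last step left them, time stands still between calls to the robot, and variables do not carry over. Pictures are saved under pics/ and viewed, at most 10 in all, crops included, and the job is handed in when it is done.

Besides the shell and the picture viewer there is one more tool, called after "Request:" as a command line: name --argument value ..., lists and objects as JSON in quotes. drive_tool: Moves the arm, as the interface text tells. Its arguments: {"type":"object","properties":{"increments":{"type":"array"},"squeeze":{"type":"number"}},"required":["increments"]}

```bash
mkdir -p pics; ls; python3 - <<'E'
from plant import r,capture,camera_model,job
import cv2,numpy as np
for n in("scene","top"):
    im=capture(n); cv2.imwrite(f"pics/{n}0.png",im[:,:,::-1])
    c=camera_model(n); R=cv2.Rodrigues(np.array(c["rvec"]))[0]; print(n,c["camera_matrix"],(-R.T@np.array(c["tvec"]).ravel()).round(3))
print(r.get_state())
E
```

```text
pics
scene [[467.38752243   0.         286.39861083]
 [  0.         467.38752243 209.8933284 ]
 [  0.           0.           1.        ]] [0.984 0.213 0.96 ]
top [[422.44283332   0.         279.72322297]
 [  0.         422.44283332 203.92376507]
 [  0.           0.           1.        ]] [ 0.349 -0.093  1.195]
{'time_s': 0.1, 'joints': array([ 8.85851596e+01,  2.05861676e+01,  6.37294488e-01, -1.62904515e-02,
       -7.01351183e+01, -1.65066533e+01]), 'qd': array([ 0.06020938, -0.1111224 ,  0.07503989,  0.07566936,  0.04152099,
        0.00835107]), 'joint_torque': array([-1.63155983e-03, -5.84160447e+01,  2.93749970e+01,  7.01568067e+00,
        1.01555811e-02, -5.74494743e-05]), 'tcp_pos': array([0.20760375, 0.64178517, 0.20762094]), 'eef_rot': array([ 1.79915119e+02, -9.18250937e-03, -1.79270337e+01]), 'contact_force': array([0.24517148, 0.44206147, 0.12690244]), 'moment': array([-0.04101327,  0.03963312, -0.00287174]), 'gripper_force': 0.0, 'gripper_width': 0.08760832329068406}
```

View pics/scene0.png

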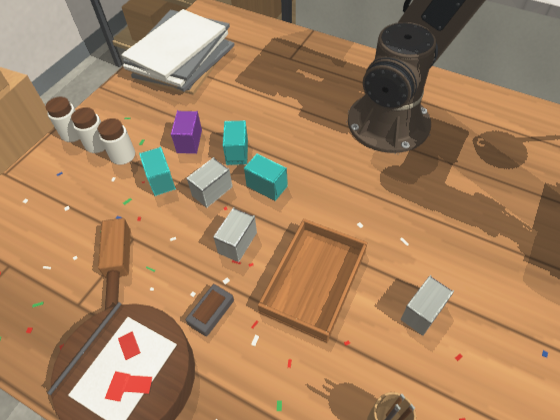

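View pics/top0.png

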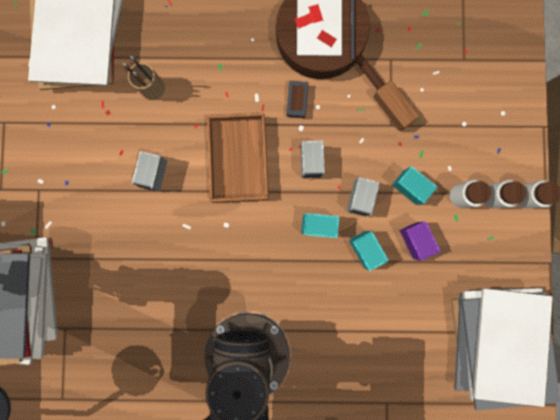

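```bash
cat > h.py <<'E'
import cv2,numpy as np
from plant import r,capture,camera_model,job
def proj(n,p):
    c=camera_model(n); q,_=cv2.projectPoints(np.array(p,float).reshape(-1,3),np.array(c["rvec"]),np.array(c["tvec"]),np.array(c["camera_matrix"]),None); return q.reshape(-1,2)
def ray(n,uv,z):
    c=camera_model(n);K=np.array(c["camera_matrix"]);R=cv2.Rodrigues(np.array(c["rvec"]))[0];t=np.array(c["tvec"]).ravel()
    o=-R.T@t; uv=np.atleast_2d(uv).astype(float)
    d=(R.T@np.linalg.inv(K)@np.c_[uv,np.ones(len(uv))].T).T
    return o+d*((z-o[2])/d[:,2])[:,None]
def rect(n,m,z):
    cs,_=cv2.findContours(m,cv2.RETR_EXTERNAL,cv2.CHAIN_APPROX_NONE); c=max(cs,key=cv2.contourArea)
    P=ray(n,c.reshape(-1,2),z)[:,:2]
    b=cv2.minAreaRect((P*1000).astype(np.float32)); box=cv2.boxPoints(b)
    e=[box[1]-box[0],box[2]-box[1]]; l=max(e,key=np.linalg.norm); yaw=(np.degrees(np.arctan2(l[1],l[0]))+90)%180-90
    return np.round(b[0],1),np.round(sorted(b[1]),1),round(float(yaw),1)
E
python3 - <<'E'
from h import *
im=cv2.imread("pics/top0.png"); hsv=cv2.cvtColor(im,cv2.COLOR_BGR2HSV)
for name,(u,v) in dict(a=(365,196),b=(313,158),c=(150,170)).items():
    for th in (110,130,150):
        m=((hsv[...,1]<60)&(hsv[...,2]>th)).astype(np.uint8)*255
        w=np.zeros_like(m); w[v-28:v+28,u-25:u+25]=m[v-28:v+28,u-25:u+25]
        print(name,th,rect("top",w,0.074))
im2=np.hstack([cv2.resize(im[v-35:v+35,u-32:u+32],None,fx=4,fy=4) for u,v in((365,196),(313,158),(150,170))])
cv2.imwrite("pics/crop1.png",im2)
print(ray("top",[(209,117),(265,117),(268,199),(212,201)],0.045).round(3))
print(proj("top",[[.4,.2,0],[.4,-.2,0]]))
E
```

```text
a 110 (array([ 442. , -309.1]), array([67.5, 93.8]), -14.2)
a 130 (array([ 443.8, -312.8]), array([61.2, 88.6]), -14.2)
a 150 (array([ 444.6, -313.8]), array([58.6, 86.5]), -14.0)
b 110 (array([ 544.1, -173.4]), array([61.6, 91.6]), 4.0)
b 130 (array([ 545.1, -173.9]), array([61.5, 86.4]), 0.5)
b 150 (array([ 546.1, -174.1]), array([58.4, 86.4]), 2.5)
c 110 (array([508.6, 271.7]), array([59.4, 88.6]), -12.7)
c 130 (array([508.9, 272.4]), array([58.2, 88.2]), -12.1)
c 150 (array([509.9, 272.8]), array([56.8, 86.4]), -12.4)
[[ 0.659  0.111  0.045]
 [ 0.66  -0.044  0.045]
 [ 0.433 -0.055  0.045]
 [ 0.426  0.098  0.045]]
[[178.38534184 211.07380346]
 [319.57495235 212.3899536 ]]
```

View pics/crop1.png

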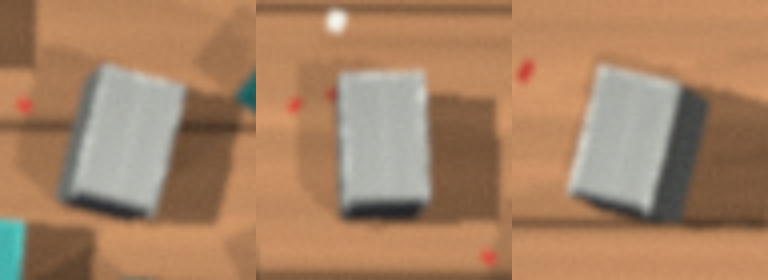

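The three grey tins are the wanted ones: (365,196)=a, (313,158)=b and (150,170)=c, with dark mouths towards the robot. The turquoise (321,226), (370,250), (415,185) and purple (421,241) boxes are decoys. The pot is at (140,75), the paperweight at (298,99) and the mallet at (395,105).

I'll start with tin c.

Request:
drive_tool --increments '[[[1,0.835,0.538,0.125,0],[1,0.835,0.538,0.125,0],[1,0.835,0.538,0.125,0]]]' --squeeze 20

```text
time_s: 0.48
tcp_pos: [0.2849, 0.5467, 0.193]
eef_rot: [179.9, 0.0, -18.1]
contact_force: [-0.2, 1.2, -0.2]
gripper_width: 0.0879
gripper_force: 0.0
```

Request:
drive_tool --increments '[[[1,0.835,0.538,0.125,0],[1,0.835,0.538,0.125,0],[1,0.835,0.538,0.125,0]]]'

```text
time_s: 0.85
tcp_pos: [0.3599, 0.455, 0.1779]
eef_rot: [179.9, 0.0, -18.1]
contact_force: [0.2, -0.3, -0.0]
gripper_width: 0.0879
gripper_force: 0.0
```

Request:
drive_tool --increments '[[[1,0.835,0.538,0.125,0],[1,0.835,0.538,0.125,0],[1,0.835,0.538,0.125,0]]]'

```text
time_s: 1.23
tcp_pos: [0.4352, 0.3634, 0.1628]
eef_rot: [179.9, 0.0, -18.1]
contact_force: [0.2, 0.6, 0.5]
gripper_width: 0.0878
gripper_force: 0.0
```

Request:
drive_tool --increments '[[[1,0.835,0.538,0.125,-0.0153],[1,0.835,0.538,0.125,-0.0153],[1,0.835,0.538,0.125,-0.0153],[1,0.835,0.538,0.125,-0.0153]]]'

```text
time_s: 1.72
tcp_pos: [0.5096, 0.2742, 0.1485]
eef_rot: [-180.0, -0.0, -12.4]
contact_force: [0.5, 0.1, 0.5]
gripper_width: 0.0878
gripper_force: 0.0
```

Request:
drive_tool --increments '[[[1,0,0,0.6,0],[1,0,0,0.842,0],[1,0,0,0.842,0],[1,0,0,0.842,0]]]'

```text
time_s: 2.22
tcp_pos: [0.5102, 0.2751, 0.0491]
eef_rot: [-179.9, -0.1, -12.3]
contact_force: [-0.5, 0.6, -0.0]
gripper_width: 0.0877
gripper_force: 0.0
```

Request:
drive_tool --increments '[[[-1,0,0,0,0],[-1,0,0,0,0],[-1,0,0,0,0],[-1,0,0,0,0],[-1,0,0,0,0]]]'

```text
time_s: 2.85
tcp_pos: [0.5096, 0.2726, 0.0478]
eef_rot: [180.0, 0.0, -12.4]
contact_force: [-1.7, -2.5, 5.3]
gripper_width: 0.0557
gripper_force: 20.0
```

Request:
drive_tool --increments '[[[-1,0,0,-0.15,0],[-1,0,0,-0.3,0],[-1,0,0,-0.3,0],[-1,0,0,-0.3,0],[-1,0,0,-0.3,0]]]'

```text
time_s: 3.48
tcp_pos: [0.509, 0.2727, 0.0822]
eef_rot: [179.9, 0.1, -12.4]
contact_force: [-0.1, 0.5, -5.2]
gripper_width: 0.0558
gripper_force: 20.0
```

```bash
python3 - <<'E'
from h import *
im=cv2.imread("pics/top0.png")[105:210,195:280]
c=cv2.resize(im,None,fx=5,fy=5,interpolation=cv2.INTER_CUBIC)
T=np.array([.545,.0275]);y=np.radians(3);R=np.array([[np.cos(y),-np.sin(y)],[np.sin(y),np.cos(y)]])
P=[[*(T+R@np.array([a*.12,b*.08])),.045] for a,b in((1,1),(1,-1),(-1,-1),(-1,1))]
q=((proj("top",P)-[195,105]+.5)*5).astype(np.int32); cv2.polylines(c,[q],True,(0,255,0),1)
s=capture("scene"); s=s[130:350,240:480,::-1]
s=cv2.resize(s,None,fx=525/220,fy=525/220); 
cv2.imwrite("pics/tray.png",np.hstack([c,s])[:, :800])
E
```

```text
(no output)
```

View pics/tray.png

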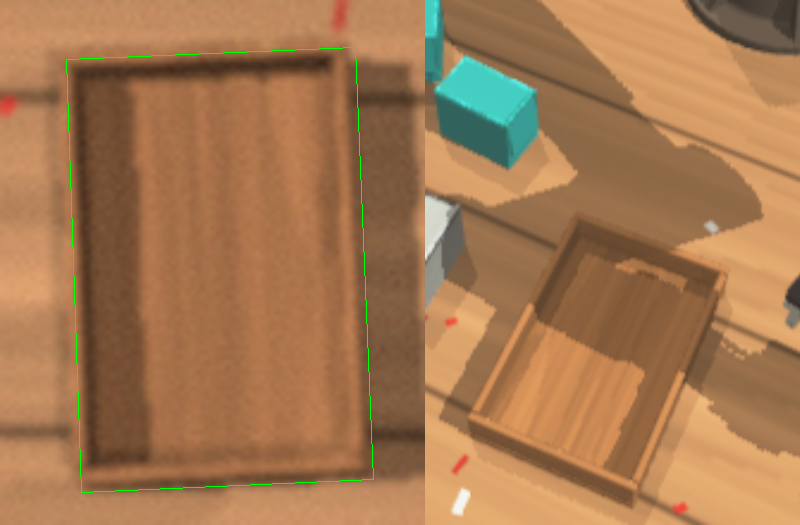

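Tin c reads about 5.2 N, so it is loaded. The tool can't pitch, so I'll pivot the tin in the pads. I'll push the solid strip under its mouth lip against the outside of the tray's far wall, and the mouth will swing over the tray.

Request:
drive_tool --increments '[[[-1,0,0,-0.333,0],[-1,0.4,0.25,-0.333,0],[-1,0.766,0.5,-0.333,0],[-1,0.766,0.5,-0.333,0]]]'

```text
time_s: 4.03
tcp_pos: [0.5882, 0.192, 0.1224]
eef_rot: [179.9, 0.0, -12.6]
contact_force: [-0.4, 0.0, -5.5]
gripper_width: 0.0561
gripper_force: 20.0
```

Request:
drive_tool --increments '[[[-1,0.4,0.25,0,0],[-1,0.766,0.5,0,0],[-1,0.766,0.5,0,0]]]'

```text
time_s: 4.4
tcp_pos: [0.665, 0.1137, 0.122]
eef_rot: [179.9, 0.0, -12.6]
contact_force: [-0.7, 1.4, -5.3]
gripper_width: 0.056
gripper_force: 20.0
```

Request:
drive_tool --increments '[[[-1,0.4,0.25,0,-0.02],[-1,0.766,0.5,0,-0.0428],[-1,0.766,0.5,0,-0.0428],[-1,0.766,0.5,0,-0.0428]]]'

```text
time_s: 4.9
tcp_pos: [0.7393, 0.0383, 0.122]
eef_rot: [-180.0, 0.1, 2.9]
contact_force: [0.2, 0.2, -5.7]
gripper_width: 0.0555
gripper_force: 20.0
```

Request:
drive_tool --increments '[[[-1,0,0,0.15,0],[-1,0,0,0.333,0],[-1,0,0,0.358,0],[-1,0,0,0.358,0]]]' --squeeze 14

```text
time_s: 5.4
tcp_pos: [0.7399, 0.0387, 0.0803]
eef_rot: [180.0, 0.0, 3.0]
contact_force: [-0.0, 0.0, -4.0]
gripper_width: 0.0557
gripper_force: 14.0
```

```bash
python3 - <<'E'
from h import *
a=capture("top")[80:200,180:300,::-1]; s=capture("scene")[180:400,200:400,::-1]
a=cv2.resize(a,(400,400)); s=cv2.resize(s,(364,400)); cv2.imwrite("pics/p5.png",np.hstack([a,s]))
E
```

```text
(no output)
```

View pics/p5.png

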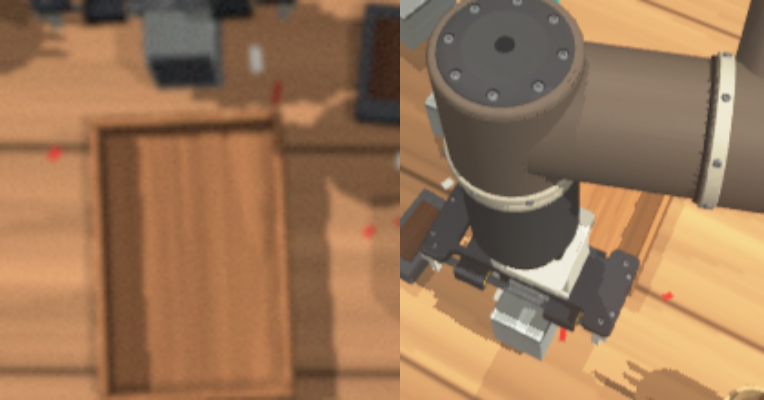

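Top view: the tin is upright, its mouth end at (182,85) in the crop faces the tray's far rim at about y=120. Nothing has slipped. Advancing until contact.

Request:
drive_tool --increments '[[[-1,-0.1,0,0,0],[-1,-0.167,0,0,0],[-1,-0.167,0,0,0]]]'

```text
time_s: 5.88
tcp_pos: [0.7195, 0.037, 0.0811]
eef_rot: [-180.0, -0.0, 3.0]
contact_force: [0.1, -0.2, -5.4]
gripper_width: 0.0556
gripper_force: 14.0
```

Request:
drive_tool --increments '[[[-1,-0.03,0,0,0],[-1,-0.042,0,0,0],[-1,-0.042,0,0,0]]]'

```text
time_s: 6.25
tcp_pos: [0.716, 0.0369, 0.0809]
eef_rot: [-180.0, -0.1, 3.0]
contact_force: [1.6, -0.3, -3.6]
gripper_width: 0.0557
gripper_force: 14.0
```

Request:
drive_tool --increments '[[[-1,-0.03,0,0,0],[-1,-0.042,0,0,0],[-1,-0.042,0,0,0]]]'

```text
time_s: 6.62
tcp_pos: [0.7121, 0.0369, 0.0818]
eef_rot: [-180.0, -0.2, 3.0]
contact_force: [5.7, 1.7, -1.3]
gripper_width: 0.0556
gripper_force: 14.0
```

Request:
drive_tool --increments '[[[-1,-0.03,0,-0.04,0],[-1,-0.06,0,-0.08,0],[-1,-0.12,0,-0.12,0],[-1,-0.18,0,-0.15,0],[-1,-0.18,0,-0.15,0]]]'

```text
time_s: 7.25
tcp_pos: [0.6881, 0.0354, 0.0992]
eef_rot: [-180.0, -0.0, 3.0]
contact_force: [1.8, 0.4, -3.2]
gripper_width: 0.0553
gripper_force: 14.0
```

```bash
python3 - <<'E'
from h import *
a=capture("top")[80:200,180:300,::-1]; s=capture("scene")[180:400,200:400,::-1]
a=cv2.resize(a,(400,400)); s=cv2.resize(s,(364,400)); cv2.imwrite("pics/p6.png",np.hstack([a,s]))
E
```

```text
(no output)
```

View pics/p6.png

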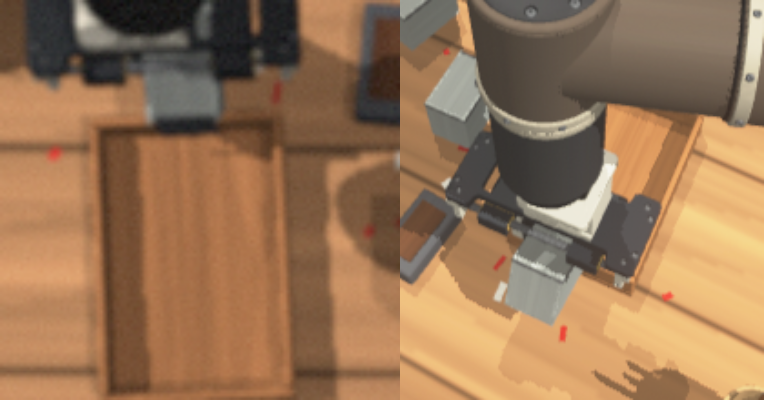

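The tin is tipping as intended: the top-view crop shows the mouth over the rim at (185,125). Continuing the arc.

Request:
drive_tool --increments '[[[-1,-0.06,0,-0.025,0],[-1,-0.12,0,-0.045,0],[-1,-0.18,0,-0.055,0],[-1,-0.23,0,-0.06,0],[-1,-0.23,0,-0.06,0]]]'

```text
time_s: 7.98
tcp_pos: [0.6607, 0.0339, 0.1062]
eef_rot: [180.0, -0.0, 3.0]
contact_force: [1.0, -0.1, -2.1]
gripper_width: 0.0558
gripper_force: 14.0
```

Request:
drive_tool --increments '[[[-1,0,0,0,0],[-1,0,0,0,0],[-1,0,0,0,0],[-1,0,0,0,0]]]'

```text
time_s: 8.48
tcp_pos: [0.6613, 0.0339, 0.1058]
eef_rot: [180.0, -0.0, 3.0]
contact_force: [1.0, 0.2, 0.9]
gripper_width: 0.0554
gripper_force: 14.0
```

```bash
python3 - <<'E'
from h import *
a=capture("top")[80:220,180:320,::-1]; s=capture("scene")[180:400,200:400,::-1]
a=cv2.resize(a,(400,400)); s=cv2.resize(s,(364,400)); cv2.imwrite("pics/p7.png",np.hstack([a,s]))
E
```

```text
(no output)
```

View pics/p7.png

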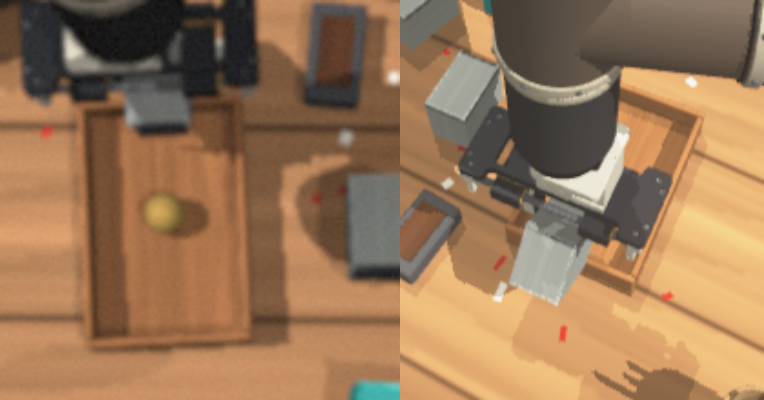

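The ball is in the tray at crop (163,213). Now I'll right the tin by resting the mouth end of its base on the wall top and sweeping outward.

Request:
drive_tool --increments '[[[-1,0,0,-0.15,0],[-1,-0.08,0,-0.15,0],[-1,-0.14,0,-0.15,0],[-1,-0.14,0,-0.08,0],[-1,-0.14,0,-0.04,0]]]'

```text
time_s: 9.2
tcp_pos: [0.6437, 0.033, 0.1094]
eef_rot: [180.0, 0.1, 3.0]
contact_force: [-0.9, -1.0, -3.0]
gripper_width: 0.0559
gripper_force: 14.0
```

Request:
drive_tool --increments '[[[-1,0.08,0,0.015,0],[-1,0.19,0,0.02,0],[-1,0.27,0,0.04,0],[-1,0.34,0,0.065,0],[-1,0.34,0,0.065,0]]]'

```text
time_s: 9.82
tcp_pos: [0.6869, 0.0352, 0.1032]
eef_rot: [180.0, -0.1, 3.0]
contact_force: [1.5, 0.3, 3.2]
gripper_width: 0.0556
gripper_force: 14.0
```

Request:
drive_tool --increments '[[[-1,0.06,0,0.04,0],[-1,0.12,0,0.08,0],[-1,0.12,0,0.1,0],[-1,0.12,0,0.1,0]]]'

```text
time_s: 10.32
tcp_pos: [0.7036, 0.036, 0.0939]
eef_rot: [180.0, -0.5, 3.1]
contact_force: [5.6, -2.4, 10.1]
gripper_width: 0.0558
gripper_force: 14.0
```

```bash
python3 - <<'E'
from h import *
a=capture("top")[80:220,180:320,::-1]; s=capture("scene")[180:400,200:400,::-1]
a=cv2.resize(a,(400,400)); s=cv2.resize(s,(364,400)); cv2.imwrite("pics/p8.png",np.hstack([a,s]))
E
```

View pics/p8.png

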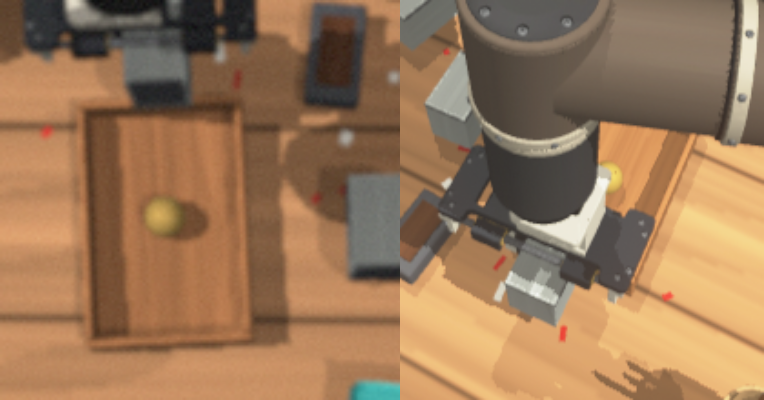

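The tin is nearly upright, its mouth at crop (160,95), and the ball rests in the tray. Taking it home.

Request:
drive_tool --increments '[[[-1,0,0,-0.375,0],[-1,-0.1,-0.15,-0.375,0],[-1,-0.4925,-0.685,-0.375,0],[-1,-0.4925,-0.685,-0.375,0]]]'

```text
time_s: 10.92
tcp_pos: [0.6329, 0.1171, 0.1345]
eef_rot: [-180.0, 0.1, 3.1]
contact_force: [0.6, -0.0, -1.1]
gripper_width: 0.0555
gripper_force: 14.0
```

Request:
drive_tool --increments '[[[-1,-0.4925,-0.685,0,0],[-1,-0.4925,-0.685,0,0],[-1,-0.4925,-0.685,0,0]]]'

```text
time_s: 11.3
tcp_pos: [0.5705, 0.1959, 0.135]
eef_rot: [-180.0, 0.1, 3.2]
contact_force: [0.1, 0.3, -1.7]
gripper_width: 0.0556
gripper_force: 14.0
```

Request:
drive_tool --increments '[[[-1,-0.25,-0.35,0,0.02],[-1,-0.4925,-0.685,0,0.0428],[-1,-0.4925,-0.685,0,0.0428],[-1,-0.4925,-0.685,0,0.0428]]]'

```text
time_s: 11.8
tcp_pos: [0.5093, 0.2727, 0.1352]
eef_rot: [180.0, 0.0, -12.3]
contact_force: [-0.1, 0.3, -2.4]
gripper_width: 0.0556
gripper_force: 14.0
```

Request:
drive_tool --increments '[[[-1,0,0,0.3,0],[-1,0,0,0.55,0],[-1,0,0,0.66,0],[-1,0,0,0.68,0],[-1,0,0,0.68,0]]]'

```text
time_s: 12.42
tcp_pos: [0.5102, 0.2731, 0.0548]
eef_rot: [-180.0, -0.0, -12.4]
contact_force: [-0.1, 0.1, -1.4]
gripper_width: 0.0561
gripper_force: 14.0
```

Request:
drive_tool --increments '[[[-1,0,0,0.02,0],[-1,0,0,0.04,0],[-1,0,0,0.05,0],[-1,0,0,0.05,0]]]'

```text
time_s: 12.92
tcp_pos: [0.5092, 0.2736, 0.0499]
eef_rot: [-179.9, -0.0, -12.4]
contact_force: [-8.4, 0.9, 13.3]
gripper_width: 0.0557
gripper_force: 14.0
```

Request:
drive_tool --increments '[[[1,0,0,0,0],[1,0,0,0,0],[1,0,0,0,0],[1,0,0,-0.4,0],[1,0,0,-0.842,0]]]'

```text
time_s: 13.55
tcp_pos: [0.509, 0.2724, 0.1493]
eef_rot: [179.9, 0.1, -12.4]
contact_force: [1.4, 1.2, 0.1]
gripper_width: 0.0879
gripper_force: 0.0
```

Request:
drive_tool --increments '[[[1,0.12,0.4,0,0],[1,0.273,0.8925,0,0],[1,0.273,0.8925,0,0]]]'

```text
time_s: 13.92
tcp_pos: [0.518, 0.158, 0.1492]
eef_rot: [180.0, 0.0, -12.6]
contact_force: [0.1, -0.1, 0.5]
gripper_width: 0.0878
gripper_force: 0.0
```

Request:
drive_tool --increments '[[[1,0.12,0.4,0,0],[1,0.273,0.8925,0,0],[1,0.273,0.8925,0,0]]]'

```text
time_s: 14.3
tcp_pos: [0.5272, 0.0468, 0.1489]
eef_rot: [180.0, 0.0, -12.6]
contact_force: [0.5, -0.8, 0.7]
gripper_width: 0.0876
gripper_force: 0.0
```

Request:
drive_tool --increments '[[[1,0.12,0.4,0,0],[1,0.273,0.8925,0,0],[1,0.273,0.8925,0,0]]]'

```text
time_s: 14.68
tcp_pos: [0.5364, -0.0644, 0.1487]
eef_rot: [180.0, 0.0, -12.6]
contact_force: [0.3, -0.1, 0.5]
gripper_width: 0.0877
gripper_force: 0.0
```

Request:
drive_tool --increments '[[[1,0.12,0.4,0,-0.02],[1,0.273,0.8925,0,-0.04],[1,0.273,0.8925,0,-0.04],[1,0.273,0.8925,0,-0.04]]]'

```text
time_s: 15.18
tcp_pos: [0.5455, -0.1727, 0.1487]
eef_rot: [-180.0, 0.0, 1.9]
contact_force: [-0.8, -0.0, -0.6]
gripper_width: 0.0873
gripper_force: 0.0
```

```bash
python3 - <<'E'
from h import *
a=capture("top"); cv2.imwrite("pics/p9.png",a[:,:,::-1]); cv2.imwrite("pics/s9.png",capture("scene")[:,:,::-1])
u,v=150,170
hsv=cv2.cvtColor(a,cv2.COLOR_RGB2HSV)
m=((hsv[...,1]<60)&(hsv[...,2]>140)).astype(np.uint8)*255
w=np.zeros_like(m); w[v-28:v+28,u-25:u+25]=m[v-28:v+28,u-25:u+25]
print(rect("top",w,0.074))
s=cv2.imread("pics/s9.png")[250:350,380:480]
cv2.imwrite("pics/p9c.png",np.hstack([cv2.resize(s,(400,400)),cv2.resize(a[120:220,100:200,::-1],(400,400))]))
E
```

```text
(array([511.8, 274. ]), array([56.1, 84.4]), -12.4)
```

View pics/p9c.png

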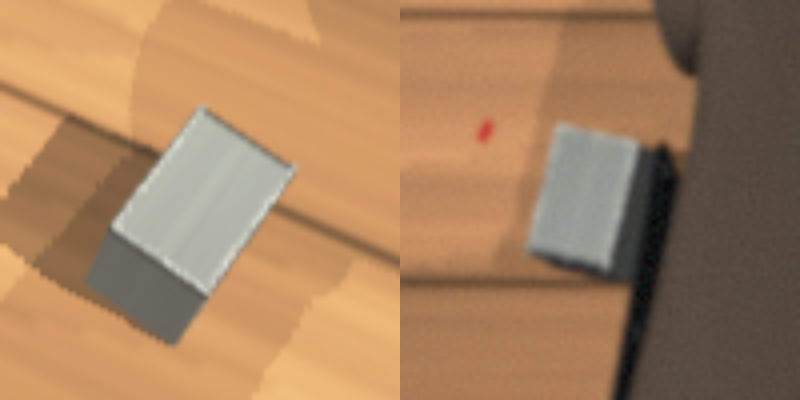

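Tin c stands upright within about 3 mm of where it was. Next, weigh tin b.

Request:
drive_tool --increments '[[[1,0,0,0.5,0],[1,0,0,0.847,0],[1,0,0,0.847,0],[1,0,0,0.847,0]]]' --squeeze 20

```text
time_s: 15.78
tcp_pos: [0.5468, -0.1729, 0.0491]
eef_rot: [180.0, -0.1, 2.1]
contact_force: [0.3, 0.3, 2.0]
gripper_width: 0.0878
gripper_force: 0.0
```

Request:
drive_tool --increments '[[[-1,0,0,0,0],[-1,0,0,0,0],[-1,0,0,0,0],[-1,0,0,0,0],[-1,0,0,0,0]]]'

```text
time_s: 16.4
tcp_pos: [0.5455, -0.1737, 0.0478]
eef_rot: [180.0, -0.0, 2.0]
contact_force: [-1.5, 0.2, 4.9]
gripper_width: 0.0558
gripper_force: 20.0
```

Request:
drive_tool --increments '[[[-1,0,0,-0.15,0],[-1,0,0,-0.3,0],[-1,0,0,-0.3,0],[-1,0,0,-0.3,0],[-1,0,0,-0.3,0]]]'

```text
time_s: 17.02
tcp_pos: [0.5444, -0.1735, 0.0822]
eef_rot: [-180.0, 0.1, 2.0]
contact_force: [-0.3, -0.6, -4.5]
gripper_width: 0.0558
gripper_force: 20.0
```

Request:
drive_tool --increments '[[[-1,0,0,0,0],[-1,0,0,0,0]]]'

```text
time_s: 17.27
tcp_pos: [0.5452, -0.1736, 0.0831]
eef_rot: [-180.0, 0.0, 2.0]
contact_force: [-0.3, 0.2, -5.8]
gripper_width: 0.0559
gripper_force: 20.0
```

Tin b reads 5 to 6 N, so it is loaded too. Same procedure.

Request:
drive_tool --increments '[[[-1,0,0,-0.333,0],[-1,0.3,-0.3,-0.333,0],[-1,0.6,-0.6,-0.333,0],[-1,0.843,-0.855,-0.333,0],[-1,0.843,-0.855,-0.333,0]]]'

```text
time_s: 17.9
tcp_pos: [0.6448, -0.0651, 0.1227]
eef_rot: [-180.0, -0.0, 2.1]
contact_force: [-0.0, -0.6, -5.1]
gripper_width: 0.0559
gripper_force: 20.0
```

Request:
drive_tool --increments '[[[-1,0.3,-0.3,0,0],[-1,0.6,-0.6,0,-0.0028],[-1,0.843,-0.855,0,-0.0028],[-1,0.843,-0.855,0,-0.0028]]]'

```text
time_s: 18.4
tcp_pos: [0.7415, 0.0407, 0.1219]
eef_rot: [180.0, 0.0, 3.1]
contact_force: [0.0, -0.3, -5.7]
gripper_width: 0.0556
gripper_force: 20.0
```

Request:
drive_tool --increments '[[[-1,0,0,0.15,0],[-1,0,0,0.333,0],[-1,0,0,0.358,0],[-1,0,0,0.358,0]]]' --squeeze 14

```text
time_s: 18.9
tcp_pos: [0.74, 0.0376, 0.0803]
eef_rot: [180.0, 0.0, 3.0]
contact_force: [1.1, -1.3, -4.2]
gripper_width: 0.0555
gripper_force: 14.0
```

Request:
drive_tool --increments '[[[-1,-0.1,0,0,0],[-1,-0.167,0,0,0],[-1,-0.167,0,0,0]]]'

```text
time_s: 19.27
tcp_pos: [0.7202, 0.0376, 0.0816]
eef_rot: [-180.0, -0.1, 3.0]
contact_force: [0.1, 0.7, -4.5]
gripper_width: 0.0559
gripper_force: 14.0
```

Request:
drive_tool --increments '[[[-1,-0.04,0,0,0],[-1,-0.06,0,0,0],[-1,-0.084,0,0,0],[-1,-0.084,0,0,0]]]'

```text
time_s: 19.77
tcp_pos: [0.7127, 0.0374, 0.0822]
eef_rot: [-180.0, -0.3, 3.0]
contact_force: [5.4, -0.4, -1.5]
gripper_width: 0.0554
gripper_force: 14.0
```

Readings match tin c's, so I'll continue with the same arc.

Request:
drive_tool --increments '[[[-1,-0.03,0,-0.04,0],[-1,-0.06,0,-0.08,0],[-1,-0.12,0,-0.12,0],[-1,-0.18,0,-0.15,0],[-1,-0.18,0,-0.15,0]]]'

```text
time_s: 20.4
tcp_pos: [0.6882, 0.0358, 0.0991]
eef_rot: [-180.0, -0.0, 3.0]
contact_force: [1.7, -0.7, -4.3]
gripper_width: 0.0556
gripper_force: 14.0
```

Request:
drive_tool --increments '[[[-1,-0.06,0,-0.025,0],[-1,-0.12,0,-0.045,0],[-1,-0.18,0,-0.055,0],[-1,-0.23,0,-0.06,0],[-1,-0.23,0,-0.06,0]]]'

```text
time_s: 21.02
tcp_pos: [0.6608, 0.0343, 0.1062]
eef_rot: [180.0, -0.0, 3.0]
contact_force: [1.4, 0.6, -1.7]
gripper_width: 0.0555
gripper_force: 14.0
```

Request:
drive_tool --increments '[[[-1,0,0,0,0],[-1,0,0,0,0],[-1,0,0,0,0],[-1,0,0,0,0]]]'

```text
time_s: 21.52
tcp_pos: [0.6614, 0.0343, 0.1057]
eef_rot: [180.0, -0.0, 3.0]
contact_force: [0.8, -0.0, -0.2]
gripper_width: 0.0558
gripper_force: 14.0
```

```bash
python3 - <<'E'
from h import *
a=capture("top"); s=a[80:220,180:320,::-1]; hsv=cv2.cvtColor(a,cv2.COLOR_RGB2HSV)
print(hsv[160:166,150+90:150+95].mean((0,1)))
m=cv2.inRange(hsv,(20,80,60),(32,255,255)); m[:, :205]=0; m[:,272:]=0; m[:110]=0; m[205:]=0
n,_,st,ce=cv2.connectedComponentsWithStats(m)
print([(st[i,4],ce[i].round(1)) for i in range(1,n) if st[i,4]>30])
cv2.imwrite("pics/p10.png",cv2.resize(s,(400,400)))
E
```

```text
[ 16.33333333 144.46666667 115.03333333]
[(np.int32(79), array([236.5, 143.3])), (np.int32(89), array([237.2, 157.6]))]
```

Both balls are in the tray, at pixels (236,143) and (237,158). Righting tin b and taking it home.

Request:
drive_tool --increments '[[[-1,0,0,-0.15,0],[-1,-0.08,0,-0.15,0],[-1,-0.14,0,-0.15,0],[-1,-0.14,0,-0.08,0],[-1,-0.14,0,-0.04,0]]]'

```text
time_s: 22.2
tcp_pos: [0.6438, 0.0334, 0.1094]
eef_rot: [180.0, 0.1, 3.0]
contact_force: [0.1, -1.5, -2.9]
gripper_width: 0.0554
gripper_force: 14.0
```

Request:
drive_tool --increments '[[[-1,0.08,0,0.015,0],[-1,0.19,0,0.02,0],[-1,0.27,0,0.04,0],[-1,0.34,0,0.065,0],[-1,0.34,0,0.065,0]]]'

```text
time_s: 22.82
tcp_pos: [0.687, 0.0356, 0.1031]
eef_rot: [180.0, -0.1, 3.0]
contact_force: [1.3, -0.3, 2.4]
gripper_width: 0.0557
gripper_force: 14.0
```

Request:
drive_tool --increments '[[[-1,0.06,0,0.04,0],[-1,0.12,0,0.08,0],[-1,0.12,0,0.1,0],[-1,0.12,0,0.1,0]]]'

```text
time_s: 23.32
tcp_pos: [0.7035, 0.0364, 0.0939]
eef_rot: [180.0, -0.5, 3.1]
contact_force: [6.1, -3.4, 9.6]
gripper_width: 0.0555
gripper_force: 14.0
```

Request:
drive_tool --increments '[[[-1,0,0,-0.375,0],[-1,-0.15,0.18,-0.375,0],[-1,-0.4,0.5,-0.375,0],[-1,-0.688,0.838,-0.375,0],[-1,-0.688,0.838,-0.375,0]]]'

```text
time_s: 23.95
tcp_pos: [0.6189, -0.0705, 0.1351]
eef_rot: [-180.0, 0.2, 2.8]
contact_force: [0.2, -0.0, -2.8]
gripper_width: 0.0557
gripper_force: 14.0
```

Request:
drive_tool --increments '[[[-1,-0.3,0.35,0,0],[-1,-0.6,0.7,0,0.0028],[-1,-0.688,0.838,0,0.0028],[-1,-0.688,0.838,0,0.0028]]]'

```text
time_s: 24.45
tcp_pos: [0.5445, -0.1736, 0.1354]
eef_rot: [-180.0, 0.0, 1.9]
contact_force: [1.0, 0.4, -2.2]
gripper_width: 0.0559
gripper_force: 14.0
```

Request:
drive_tool --increments '[[[-1,0,0,0.3,0],[-1,0,0,0.55,0],[-1,0,0,0.66,0],[-1,0,0,0.68,0],[-1,0,0,0.68,0]]]'

```text
time_s: 25.08
tcp_pos: [0.5461, -0.1729, 0.0548]
eef_rot: [180.0, -0.1, 2.0]
contact_force: [0.1, 0.1, -2.3]
gripper_width: 0.0557
gripper_force: 14.0
```

Request:
drive_tool --increments '[[[-1,0,0,0.02,0],[-1,0,0,0.04,0],[-1,0,0,0.05,0],[-1,0,0,0.05,0]]]'

```text
time_s: 25.58
tcp_pos: [0.545, -0.1732, 0.049]
eef_rot: [180.0, -0.0, 2.0]
contact_force: [-4.5, 1.2, 6.8]
gripper_width: 0.0556
gripper_force: 14.0
```

Request:
drive_tool --increments '[[[1,0,0,0,0],[1,0,0,0,0],[1,0,0,0,0],[1,0,0,-0.4,0],[1,0,0,-0.842,0]]]'

```text
time_s: 26.2
tcp_pos: [0.5445, -0.1731, 0.1494]
eef_rot: [180.0, 0.1, 2.0]
contact_force: [1.6, -0.6, -0.1]
gripper_width: 0.0876
gripper_force: 0.0
```

Request:
drive_tool --increments '[[[1,-0.439,0.566,0,0],[1,-0.439,0.566,0,0],[1,-0.439,0.566,0,0]]]'

```text
time_s: 26.58
tcp_pos: [0.4939, -0.2439, 0.1493]
eef_rot: [180.0, -0.0, 1.9]
contact_force: [-0.5, 0.5, -1.3]
gripper_width: 0.0877
gripper_force: 0.0
```

Request:
drive_tool --increments '[[[1,-0.439,0.566,0,0.025],[1,-0.439,0.566,0,0.0444],[1,-0.439,0.566,0,0.0444],[1,-0.439,0.566,0,0.0444]]]'

```text
time_s: 27.08
tcp_pos: [0.4452, -0.3121, 0.149]
eef_rot: [-180.0, -0.0, -13.9]
contact_force: [0.5, 0.6, -0.6]
gripper_width: 0.0878
gripper_force: 0.0
```

Request:
drive_tool --increments '[[[1,0,0,0.5,0],[1,0,0,0.847,0],[1,0,0,0.847,0],[1,0,0,0.847,0]]]' --squeeze 20

```text
time_s: 27.58
tcp_pos: [0.4461, -0.3125, 0.0488]
eef_rot: [180.0, -0.1, -13.9]
contact_force: [0.3, -0.4, 0.5]
gripper_width: 0.0875
gripper_force: 0.0
```

Request:
drive_tool --increments '[[[-1,0,0,0,0],[-1,0,0,0,0],[-1,0,0,0,0],[-1,0,0,0,0],[-1,0,0,0,0]]]'

```text
time_s: 28.2
tcp_pos: [0.4447, -0.3128, 0.0479]
eef_rot: [180.0, -0.0, -14.0]
contact_force: [-0.6, 0.1, 5.1]
gripper_width: 0.0557
gripper_force: 20.0
```

Request:
drive_tool --increments '[[[-1,0,0,-0.15,0],[-1,0,0,-0.3,0],[-1,0,0,-0.3,0],[-1,0,0,-0.3,0],[-1,0,0,-0.3,0]]]'

```text
time_s: 28.82
tcp_pos: [0.4439, -0.3123, 0.0824]
eef_rot: [-180.0, 0.1, -14.0]
contact_force: [-0.7, 0.5, -2.8]
gripper_width: 0.056
gripper_force: 20.0
```

Request:
drive_tool --increments '[[[-1,0,0,0,0],[-1,0,0,0,0]]]'

```text
time_s: 29.08
tcp_pos: [0.4444, -0.3124, 0.0831]
eef_rot: [-180.0, 0.0, -14.0]
contact_force: [-0.3, 0.3, -2.1]
gripper_width: 0.0557
gripper_force: 20.0
```

Tin a reads about 2 N, so it is empty. Setting it back, releasing and retreating.

Request:
drive_tool --increments '[[[-1,0,0,0.15,0],[-1,0,0,0.28,0],[-1,0,0,0.3,0],[-1,0,0,0.3,0]]]'

```text
time_s: 29.58
tcp_pos: [0.4444, -0.3128, 0.0475]
eef_rot: [180.0, 0.0, -14.0]
contact_force: [-1.3, -0.9, 2.7]
gripper_width: 0.0555
gripper_force: 20.0
```

Request:
drive_tool --increments '[[[1,0,0,0,0],[1,0,0,0,0],[1,0,0,0,0],[1,0,0,-0.4,0],[1,0,0,-0.9,0]]]'

```text
time_s: 30.2
tcp_pos: [0.4436, -0.3121, 0.1555]
eef_rot: [-180.0, 0.2, -14.0]
contact_force: [1.8, -0.4, -0.1]
gripper_width: 0.0872
gripper_force: 0.0
```

Request:
drive_tool --increments '[[[1,0,0.8,-0.6,0],[1,0,0.8,-0.6,0],[1,0,0.8,-0.6,0],[1,0,0.8,-0.6,0]]]'

```text
time_s: 30.7
tcp_pos: [0.4209, -0.4054, 0.2267]
eef_rot: [-180.0, 0.0, -14.1]
contact_force: [-0.2, -0.4, -0.4]
gripper_width: 0.0878
gripper_force: 0.0
```

```bash
python3 - <<'E'
from h import *
a=capture("top"); s=capture("scene")
cv2.imwrite("pics/f.png",np.hstack([cv2.resize(a[40:280,100:460,::-1],(450,300)),cv2.resize(s[110:410,80:480,::-1],(350,300))[:, :350]]))
E
```

```text
(no output)
```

View pics/f.png

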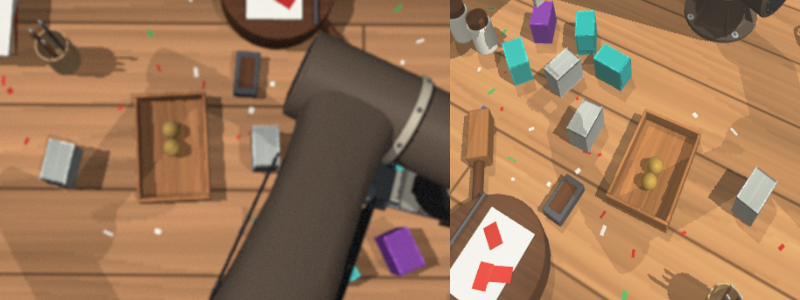

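Both balls lie in the tray at about (652,172) in the right-hand view, and all three tins stand upright at their places. The mallet, pot and paperweight are undisturbed. Handing in.

```bash
python3 -c "
from plant import job
print(job.close_job())"
```

```text
the job is handed in; nothing more can be done
None
```

I handed the job in at about 31 s: tins b and c were loaded and both brass balls are now in the tray, tin a was empty and was never tipped, and all three tins stand upright at their places (no verdict was shown).

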